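# Wind the steamer's timer and hold the egg basket ready over it

## Robot

A 6-joint arm with a two-finger parallel gripper is mounted at the origin on the work surface. World frame = base frame: x ahead of the robot, y to its left, z up, the work surface at z = 0. Lengths are in m, angles in rad, forces in N, time in s.
With the tool pointing down it reaches from about 0.375 to 0.975 m from the base axis. Payload 3.8 kg.
Tool frame: the origin (TCP) lies on the centre line of the jaws, within the pads' length; the fingertips stand 22 mm ahead of it and the grasp point (between the pads) lies 3 mm ahead of it; z points along the fingers, x is the direction in which the jaws open and shut, and the axes are right-handed (so a half turn about z gives the same grasp; the last joint's range is limited). The gripper opens to 85 mm and grips with 20 to 120 N. Pads are 22 mm wide; open, the fingers measure 114 mm over their backs; the gripper's body (76 mm by 85 mm) begins 54 mm behind the grasp point. The pads swing forward as they close: fully open they stand 13 mm farther back than shut.
Start: joints at [1.093, 0.264, 1.604, -0, 1.274, -0.037], TCP at [0.288, 0.61, 0.253] pointing down, gripper open.
Joint ranges: [-2.63, 2.63], [-0.94, 2.18], [0.31, 2.57], [-1.31, 4.45], [0, 2.66], [-2.55, 2.55]. Speed limits (rad/s): [2.57, 2.57, 3.14, 3.14, 3.14, 3.14].

## Interface

Orientations are given as a unit quaternion [w, x, y, z].
In Python, from rig import r gives the robot as it stands.
- The arm moves only by the shell command python3 -m jog 'ROWS' [FORCE]. ROWS is JSON, a list of rows, each a list of 7 numbers: the shift along the tool's x, y, z in mm, then the turn, a rotation vector about the tool's x, y, z in rad, then the gripper command: -1 is fully open, 1 is shut, values between are in proportion. In form: [[dx, dy, dz, ax, ay, az, claw], ...]. A call has 1 to 8 rows; each row shifts and turns the commanded pose from where the row before left it, along the tool's axes as they then stand; what a row does not reach is not made up. A row lasts 1/8 s, in which the tool goes at most 62.5 mm and 10.7 degrees, less where a joint would pass 70% of its speed; a pose out of reach is approached as far as the arm can. A call is refused whole if a number of a shift passes 62.5 or a number of a turn 0.188, either way. A call with a gripper value outside its range is refused whole. The fingers move at their own pace and stop on an object; FORCE is the grip in N (left out, the last holds). Time passes only in rows, so rows that do not move let the fingers close. It gives the time, the measured TCP pose, the force and the opening at its end, in the units of the state.
- r.observe(): the state, without advancing time (a new reading comes with each control period).
- r.camera(name): name is "scene" or "top" or "wrist"; returns a dict with "image" (420x560x3 uint8, red, green, blue), "fx", "fy", "cx", "cy" (pixels), "dist" ([k1, k2, p1, p2, k3] as OpenCV has them; the pictures are not rectified), "origin" and "rotation" of the camera in the world. Camera axes: x right, y down, z forward; pixel columns grow to the right and rows downward; lengths in m; the calibration is good to about 2 mm. A picture is of the moment at which its call begins. There is no depth.
- r.finish_job(): hands the job in, once; it reports no verdict.
The state is a dict: "t": time; "joint_positions": joint angles; "dq": joint speeds; "joint_torque": joint torques, N m; "tcp_pos": TCP position; "tool_rot": TCP orientation; "wrist_force": force on the tool from outside, world axes, zero at the start; "moment": the same for the moment, N m; "width": opening from 0.0 (shut) to 1.0 (fully open).
Only numpy, scipy, OpenCV 4.12 (cv2) and the standard library are available. Lean on these libraries where they do the work, as an engineer would, in place of code of your own. Each camera call takes 0.05 s, during which the arm holds its last target. There are 200 camera calls.

## Task

Get the eggs ready for steaming: wind the red timer key on the pale green steamer clockwise all the way to its stop, then pick up the egg basket by its blue handle and carry it level over the dish rack, without knocking anything. Finish holding the basket still, about 2 cm above the steamer's rectangular well, centred and lined up so it could be lowered straight in, but without it ever touching the steamer; keep holding it, do not put it down.

Things in the scene. Friction and masses are not known exactly. Their poses are not given: they have to be found in the camera images.
- steamer: Pale green electric food steamer, fixed, 180 mm (its x) by 290 mm (its y), 90 mm high. Origin: centre of its underside, z up. Rectangular steam well open at the top, 136 mm (x) by 166 mm (y), 60 mm deep, centred at y = +50 mm. The flat deck at the -y end carries the timer, axis at y = -95 mm. It stands on either side of the dish rack, turned up to 0.25 rad.
- well (a point): Centre of the well's mouth, level with the flat top of the steamer (90 mm above the worktop). Axes as the steamer's: the long side of the well lies along y.
- timer (a joint): Turn of the timer key, rad: 0 unwound, growing clockwise seen from above, 3.0 at the hard stop (fully wound; over 2.8 counts). Starts between 0.1 and 0.8. A spring makes it stiffer as it winds (about 0.08 to 0.13 N m), but friction keeps it where it is let go, so it can be wound by several partial turns.
- timer_grip (a point): Grip point on the key's axis, 36 mm above the steamer's deck (126 mm above the worktop). The key is an upright red bar, 46 mm long, 12 mm thick, 12 to 46 mm above the deck, on a black disc 54 mm wide. The point turns with the key: its x axis lies along the bar, towards the white mark, and at joint 0 is the steamer's +x; z up.
- basket: Loose steel basket with six eggs fixed in it, 0.35 to 0.7 kg. Origin: centre of its underside, z up. Lower part 118 mm (x) by 148 mm (y), 30 mm high, fits the well; above it a flange of 150 by 180 mm that would rest on the well's edge. Eggs reach 68 mm up. Same either way round. Starts on the worktop across the dish rack from the steamer, turned up to 0.6 rad.
- basket_grip (a point): Middle of the basket's blue handle bar, 116 mm straight above the basket's origin, axes as the basket's. The bar runs along y: 14 mm thick (x), 18 mm high, 124 mm long, held up by thin wires at both ends; free beneath down to the eggs.
- dish_rack: Fixed wire dish rack with five standing plates between basket and steamer, 330 mm along x, 100 mm along y; the plates' tops are 146 mm above the worktop. Origin: centre of its underside. Not to be touched.
- mug: Bystander: blue mug, 80 mm wide, 90 mm high, upright beyond the rack. Origin: centre of its underside.
- can: Bystander: green drinks can, 66 mm wide, 115 mm high. Origin: centre of its underside.
- oil: Bystander: amber oil bottle, 64 mm wide, 200 mm high. Origin: centre of its underside.
- jar: Bystander: glass jar with red cap, 72 mm wide, 100 mm high. Origin: centre of its underside.
- bowl: Bystander: red bowl, 130 mm wide, 50 mm high. Origin: centre of its underside.
There are look-alikes about, which are no part of the job. Leave any purple or turquoise look-alike of the basket alone.

How it is judged:
On the way, in this order (a step that is already met when the one before it is completed fails the run):
1. the timer key is wound to its stop (2.8 rad or more) (value of joint timer above 2.8 rad), for 0.2 s.
2. then the basket is lifted off the worktop (height (world z) of basket above 0.05 m), for 0.2 s.
At the end, for the whole second after the job is handed in: The timer is still wound (2.8 rad or more), and the basket is held in the fingers, still (under 20 mm/s), its underside 8 to 35 mm above the steamer's top, centred on the well within 10 mm, its long side along the well's within 0.12 rad, level within 0.1 rad, touching nothing of the steamer (value of joint timer above 2.8 rad and horizontal distance between basket and well below 0.01 m and z of basket in the frame of well between 0.008 and 0.035 m and angle between the y axis of basket and the y axis of steamer, either way round below 0.12 rad and angle between basket's own z axis and vertical below 0.1 rad and linear speed of basket below 0.02 m/s and contact force between basket and steamer below 0.2 N and contact force between basket and the fingers above 1 N); the arm keeps its last pose, push and grip.
It fails at once if the basket touches the steamer (contact force between basket and steamer above 0.5 N).
It fails at once if the dish rack is knocked (contact force between dish_rack and anything else above 2 N).
It fails at once if the basket is tipped by more than 0.4 rad (angle between basket's own z axis and vertical above 0.4 rad).
It fails at once if a bystander is moved by more than 30 mm (distance of any of mug, can, oil, jar, bowl from where it was at the start of the episode above 0.03 m).
It also fails if it takes over 72 s, if anything falls off the work surface, if the arm or the gripper's body presses on something with over 40 N, if the wrist force passes 120 N, or if a joint passes its speed limit or range.

## Working session

There is one attempt and no reset: what is moved stays moved. The work goes in short steps, Python scripts to look and compute and a shell command to move; the robot and the scene stay as the last step left them, time stands still between calls to the robot, and variables do not carry over. Pictures are saved under pics/ and viewed, about 8 in all and at most 12, crops included, and the job is handed in when it is done.

```bash
ls; mkdir -p pics
python3 - <<'E'
from rig import r
import cv2,json
s=r.observe();print(s)
for n in ("scene","top"):
    c=r.camera(n);cv2.imwrite(f"pics/{n}0.png",c["image"][:,:,::-1])
    print(n,{k:(v.tolist() if hasattr(v,'tolist') else v) for k,v in c.items() if k!="image"})
a=cv2.imread("pics/scene0.png");b=cv2.imread("pics/top0.png")
E
```

```text
pics
{'t': 0.0, 'joint_positions': array([ 1.09310005e+00,  2.64766480e-01,  1.60541785e+00, -2.54397661e-05,
        1.27370134e+00, -3.69109037e-02]), 'dq': array([-0.00017887, -0.00182343,  0.00018258, -0.00146137, -0.00153701,
       -0.00031684]), 'joint_torque': array([-3.59966807e-04, -5.15117812e+01, -3.67305386e+01, -4.81179086e-05,
        1.30140755e-02, -1.56828509e-05]), 'tcp_pos': array([0.28768024, 0.60984831, 0.25192932]), 'tool_rot': array([ 5.88212424e-04,  8.44583111e-01,  5.35423247e-01, -9.84188458e-04]), 'wrist_force': array([-0.5610092 ,  0.29363511, -0.25179957]), 'moment': array([-0.00377882, -0.04332196,  0.06647463]), 'width': 1.0022289458631517}
scene {'fx': 543.979303537671, 'fy': 543.979303537671, 'cx': 279.70212221747585, 'cy': 206.29225184014285, 'dist': [-0.09983486855478953, 0.0, 0.0, 0.0, 0.0], 'origin': [1.0784311958032742, 1.0932539652389333, 1.0980041645917284], 'rotation': [-0.11204303292416172, 0.2206525072812707, 0.8805873323290814, -0.40413460622074415]}
top {'fx': 474.9636729639173, 'fy': 474.9636729639173, 'cx': 283.053148718351, 'cy': 206.88783789149994, 'dist': [-0.03777607055262425, 0.0, 0.0, 0.0, 0.0], 'origin': [0.17579501078412343, 0.08247564084971502, 1.524229763330536], 'rotation': [0.07880979258806876, -0.6761354793424385, 0.7279192961709141, -0.0822394578571472]}
```

View pics/scene0.png

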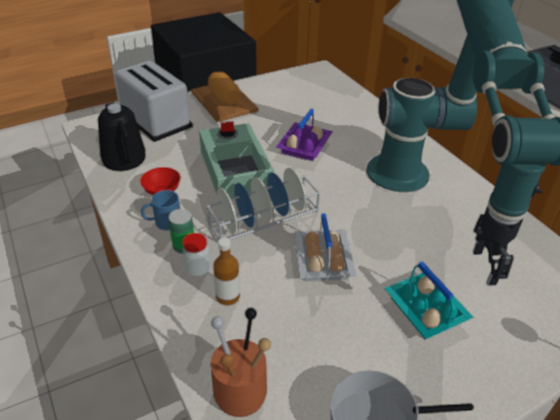

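View pics/top0.png

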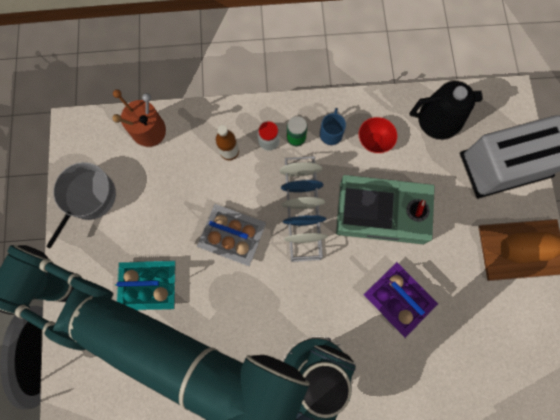

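Three baskets are visible. The turquoise one is at top (146,286) and the purple one at top (400,298); both are look-alikes. The bare steel basket at top (230,235) / scene (324,250) fits the description: it is steel and stands across the rack from the green steamer at top (387,208). I'll confirm with enlarged crops.

```bash
cat > h.py <<'E'
import numpy as np,cv2
from scipy.spatial.transform import Rotation as R
def q(w): return R.from_quat([w[1],w[2],w[3],w[0]])
def ray(c,uv):
    K=np.array([[c["fx"],0,c["cx"]],[0,c["fy"],c["cy"]],[0,0,1]])
    p=cv2.undistortPoints(np.array([[uv]],float),K,np.array(c["dist"]))[0,0]
    return np.array(c["origin"]),q(c["rotation"]).apply([p[0],p[1],1])
def atz(c,uv,z):
    o,d=ray(c,uv); return o+d*(z-o[2])/d[2]
def tri(obs):
    A=np.zeros((3,3));b=np.zeros(3)
    for c,uv in obs:
        o,d=ray(c,uv);d=d/np.linalg.norm(d);P=np.eye(3)-np.outer(d,d);A+=P;b+=P@o
    x=np.linalg.solve(A,b)
    return x,[float(np.linalg.norm(np.cross(x-ray(c,u)[0],ray(c,u)[1]/np.linalg.norm(ray(c,u)[1]))))*1e3 for c,u in obs]
def proj(c,X):
    K=np.array([[c["fx"],0,c["cx"]],[0,c["fy"],c["cy"]],[0,0,1]])
    Rc=q(c["rotation"]).inv().as_matrix();t=-Rc@np.array(c["origin"])
    return cv2.projectPoints(np.array(X,float).reshape(-1,1,3),cv2.Rodrigues(Rc)[0],t,K,np.array(c["dist"]))[0][:,0]
E
python3 - <<'E'
import cv2
a=cv2.imread("pics/scene0.png")[115:290,190:365];b=cv2.imread("pics/top0.png")[160:280,185:445]
cv2.imwrite("pics/c_top.png",cv2.resize(b,None,fx=3,fy=3,interpolation=cv2.INTER_CUBIC))
cv2.imwrite("pics/c_scene.png",cv2.resize(a,None,fx=3.4,fy=3.4,interpolation=cv2.INTER_CUBIC))
E
```

```text
(no output)
```

View pics/c_top.png

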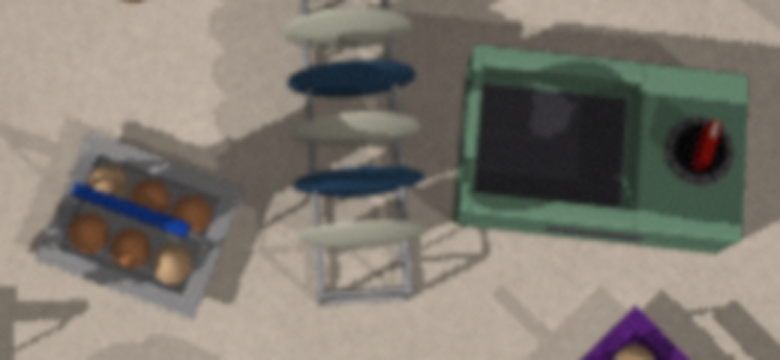

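View pics/c_scene.png

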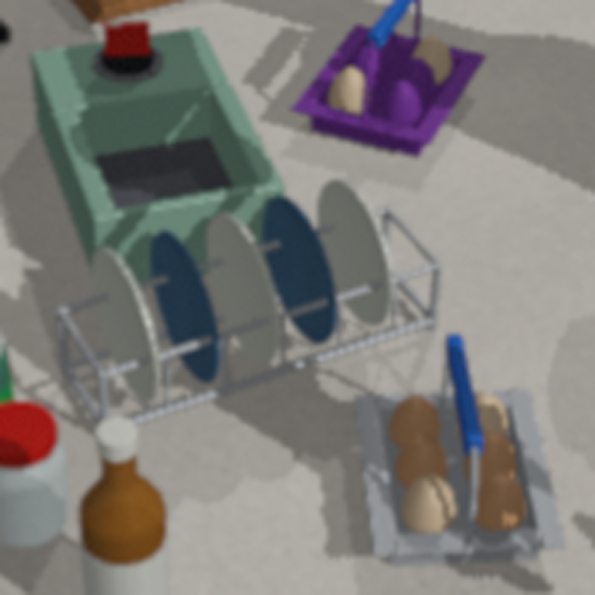

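Run:
```python
from rig import r
from h import *
T=r.camera("top");S=r.camera("scene")
t=lambda x,y:(185+(x+.5)/3-.5,160+(y+.5)/3-.5); s=lambda x,y:(190+(x+.5)/3.4-.5,115+(y+.5)/3.4-.5)
print("top nadir px",proj(T,[[T["origin"][0],T["origin"][1],0]]))
for n,a,b in [("h1",(80,189),(476,445)),("h1'",(80,189),(454,345)),("h2",(183,229),(454,345)),("h2'",(183,229),(476,445)),
 ("key",(708,147),(127,30)),("c1",(748,75),(32,55)),("c2",(740,250),(205,30)),("c3",(474,46),(92,218)),("c4",(460,222),(285,188))]:
    x,e=tri([(T,t(*a)),(S,s(*b))]);print(n,x.round(4),np.round(e,1))
for n,p in [("mug",(333,127)),("bowl",(378,135)),("can",(297,130)),("jar",(268,134)),("oil",(226,140))]: print(n,atz(T,p,.09).round(3))
print("rack",[atz(T,t(*p),.1).round(3) for p in [(345,20),(362,235),(300,180),(425,180)]])
```

```text
top nadir px [[284.76815458 317.01022248]]
h1 [0.4693 0.2841 0.1145] [0.8 0.8]
h1' [0.4649 0.2633 0.1937] [14.5 14.5]
h2 [0.4223 0.1813 0.1154] [1.2 1.2]
h2' [0.4247 0.1992 0.025 ] [16.4 16.4]
key [ 0.466  -0.3528  0.1273] [2.9 2.9]
c1 [ 0.5462 -0.4169  0.0864] [0.5 0.5]
c2 [ 0.3654 -0.3849  0.0813] [2.8 2.8]
c3 [ 0.6003 -0.1338  0.0904] [3.5 3.5]
c4 [ 0.4185 -0.1033  0.0813] [6.1 6.1]
mug [ 0.761 -0.117  0.09 ]
bowl [ 0.723 -0.259  0.09 ]
can [ 0.759 -0.     0.09 ]
jar [0.752 0.094 0.09 ]
oil [0.742 0.23  0.09 ]
rack [array([0.633, 0.002, 0.1  ]), array([0.405, 0.003, 0.1  ]), array([0.466, 0.061, 0.1  ]), array([ 0.456, -0.066,  0.1  ])]
```

Confirmed: the steel basket is the target. The handle mid is about (0.446, 0.233, 0.115) and its bar heading is about 1.142. Steamer yaw is about -0.19, the key about (0.466, -0.353), and the well about (0.492, -0.211). Next I'll move above the key.

```bash
python3 -m jog '[[-45,43,0,0,0,0,-1],[-45,43,0,0,0,0,-1],[-45,43,0,0,0,0,-1],[-45,43,0,0,0,0,-1],[-45,43,0,0,0,0,-1],[-45,43,0,0,0,0,-1],[-45,43,0,0,0,0,-1],[-45,43,0,0,0,0,-1]]'
python3 - <<'E'
from rig import r
print(r.observe())
E
```

```text
t: 1.2
tcp_pos: [0.4457, 0.1362, 0.2535]
tool_rot: [0.0, 0.845, 0.536, 0.0]
wrist_force: [1.7, 0.7, 0.8]
width: 0.999
{'t': 1.2, 'joint_positions': array([ 2.43149233e-01, -1.40796955e-01,  2.03182637e+00,  2.16936698e-05,
        1.24967582e+00, -8.87158054e-01]), 'dq': array([-1.06987234e+00, -3.56277075e-02,  2.87652190e-02,  3.21639532e-04,
       -1.51836114e-04, -1.05630239e+00]), 'joint_torque': array([ 5.66225633e+00, -2.95172185e+01, -3.53569865e+01,  1.13452561e-02,
        3.73431053e-01,  1.12302348e+00]), 'tcp_pos': array([0.4457269 , 0.13622728, 0.25347194]), 'tool_rot': array([1.30655787e-04, 8.44508075e-01, 5.35542635e-01, 4.24163299e-04]), 'wrist_force': array([1.68014289, 0.68788361, 0.75878315]), 'moment': array([-0.08213624,  0.01612013,  0.02896508]), 'width': 0.9993655444548556}
```

```bash
python3 -m jog '[[-54.5,28.4,0,0,0,0,-1],[-54.5,28.4,0,0,0,0,-1],[-54.5,28.4,0,0,0,0,-1],[-54.5,28.4,0,0,0,0,-1],[-54.5,28.4,0,0,0,0,-1],[-54.5,28.4,0,0,0,0,-1],[-54.5,28.4,0,0,0,0,-1],[-54.5,28.4,0,0,0,0,-1]]'; python3 -m jog '[[0,0,0,0,0,0,-1],[0,0,0,0,0,0,-1]]';python3 - <<'E'
from rig import r
import cv2
c=r.camera("wrist");print(r.observe()["joint_positions"],r.observe()["tcp_pos"],c["origin"],c["rotation"],c["fx"],c["dist"])
cv2.imwrite("pics/w1.png",c["image"][:,:,::-1])
E
```

```text
t: 2.2
tcp_pos: [0.4647, -0.3552, 0.2533]
tool_rot: [0.0, 0.845, 0.535, 0.0]
wrist_force: [0.8, -1.0, 0.2]
width: 0.999
t: 2.45
tcp_pos: [0.4646, -0.3527, 0.2527]
tool_rot: [-0.001, 0.845, 0.535, 0.0]
wrist_force: [0.2, -0.2, 0.0]
width: 1.003
[-6.91343711e-01  9.21825675e-02  1.80536230e+00  5.20077896e-04
  1.24533005e+00 -1.82180165e+00] [ 0.46473514 -0.35208408  0.25286997] [ 0.39306615 -0.31993991  0.3730168 ] [0.13062311 0.83438464 0.5289858  0.08314989] 361.4814735281914 [-0.02789907  0.          0.          0.          0.        ]
```

View pics/w1.png

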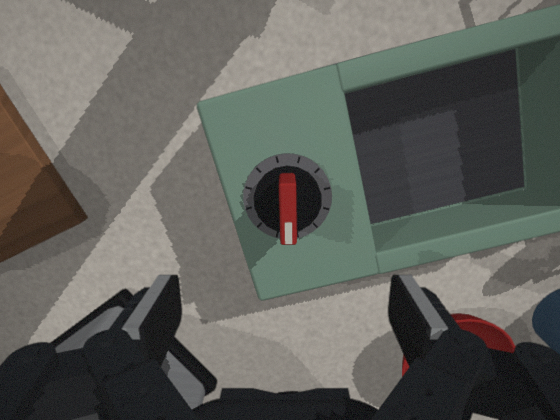

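The key's top runs from (288,185) to its white mark at (288,243), on a ring centred at about (288,195). The deck's end edge runs from (198,101) to (262,299), and the well is to the right.

Run:
```python
from rig import r
from h import *
c=r.camera("wrist")
print("ring",atz(c,(288,195),.091),"topface",atz(c,(288.5,185),.136),atz(c,(288.5,243),.136),"mid",atz(c,(288.5,212.5),.136))
P=[atz(c,p,.09) for p in [(198,101),(262,299),(345,92),(371,223),(524,187),(516,47),]]
for p in P:print(p.round(4))
d=P[1]-P[0];print("edge len, heading",np.linalg.norm(d),np.arctan2(d[1],d[0]))
for C,yaw in [((.4826,-.2597),-.188)]:
  M=lambda x,y,z:[C[0]+np.cos(yaw)*x-np.sin(yaw)*y,C[1]+np.sin(yaw)*x+np.cos(yaw)*y,z]
  print(proj(c,[M(-.09,-.145,.09),M(.09,-.145,.09),M(-.068,-.033,.09),M(.068,-.033,.09),M(.068,.133,.09),M(-.068,.133,.09),M(0,-.095,.126)]).round(0).tolist(), M(0,-.095,0),M(0,.05,0))
```

```text
ring [ 0.46688637 -0.35072928  0.091     ] topface [ 0.44891138 -0.34244779  0.136     ] [ 0.48744972 -0.36040542  0.136     ] mid [ 0.46668326 -0.35072946  0.136     ]
[ 0.3715 -0.3811  0.09  ]
[ 0.5451 -0.4129  0.09  ]
[ 0.4127 -0.2783  0.09  ]
[ 0.5187 -0.2983  0.09  ]
[ 0.5431 -0.1731  0.09  ]
[ 0.4361 -0.1523  0.09  ]
edge len, heading 0.17651520813917304 -0.1813536362831414
[[190.0, 98.0], [255.0, 300.0], [342.0, 89.0], [374.0, 250.0], [569.0, 204.0], [565.0, 31.0], [284.0, 207.0]] [np.float64(0.4648450215406956), np.float64(-0.3530260989215216), 0] [np.float64(0.491944725504897), np.float64(-0.2105810005676202), 0]
```

```bash
python3 -m jog '[[1.7,1.2,42,0,0,0,-1],[0,0,42,0,0,0,-1],[0,0,42,0,0,0,-1],[0,0,0,0,0,0,-1],[0,0,0,0,0,0,1],[0,0,0,0,0,0,1],[0,0,0,0,0,0,1],[0,0,0,0,0,0,1]]' 70
python3 - <<'E'
from rig import r
s=r.observe();print(s["moment"],s["wrist_force"],s["tcp_pos"],s["width"])
E
```

```text
t: 3.55
tcp_pos: [0.4674, -0.3523, 0.1284]
tool_rot: [0.001, 0.845, 0.535, 0.001]
wrist_force: [7.7, 14.4, 11.8]
width: 0.149
[ 2.55072139 -1.71602212  0.06544988] [ 7.68895973 14.36551129 11.77456043] [ 0.46742356 -0.35233453  0.12839945] 0.1490883472598503
```

```bash
python3 -m jog '[[1,0,-0.5,0,0,0,1],[0,0,0,0,0,0,1],[0,0,0,0,0,0.1,1]]'
python3 - <<'E'
from rig import r
s=r.observe();print(s["moment"],s["wrist_force"],s["tcp_pos"],s["joint_positions"])
E
```

```text
t: 3.92
tcp_pos: [0.4677, -0.3517, 0.1286]
tool_rot: [0.001, 0.871, 0.491, 0.0]
wrist_force: [1.0, 0.2, 4.5]
width: 0.13
[ 0.01611906 -0.09079476  0.09889883] [0.97941035 0.21436512 4.4901236 ] [ 0.46771483 -0.35173135  0.12864166] [-6.87318666e-01  2.03181521e-01  1.92132806e+00 -7.64621714e-05
  1.01552797e+00 -1.71488445e+00]
```

```bash
python3 -m jog '[[0,0,0,0,0,0.17,1],[0,0,0,0,0,0.17,1],[0,0,0,0,0,0.17,1],[0,0,0,0,0,0.17,1],[0,0,0,0,0,0.17,1],[0,0,0,0,0,0.17,1],[0,0,0,0,0,0.17,1]]'
python3 - <<'E'
from rig import r
s=r.observe();print(s["moment"],s["wrist_force"],s["tcp_pos"],s["joint_positions"])
E
python3 -m jog '[[0,0,0,0,0,0.17,1],[0,0,0,0,0,0.17,1],[0,0,0,0,0,0.17,1],[0,0,0,0,0,0.17,1],[0,0,0,0,0,0.17,1],[0,0,0,0,0,0.17,1],[0,0,0,0,0,0,1]]'
python3 - <<'E'
from rig import r
s=r.observe();print(s["moment"],s["wrist_force"],s["tcp_pos"],s["joint_positions"])
E
```

```text
t: 4.8
tcp_pos: [0.4684, -0.3513, 0.1287]
tool_rot: [0.0, 0.997, -0.083, 0.001]
wrist_force: [3.0, 1.2, 4.0]
width: 0.128
[ 0.23784904 -0.35411972  0.11987621] [2.95038521 1.20855426 3.99105174] [ 0.46841379 -0.35132954  0.12866563] [-6.86722747e-01  2.03315199e-01  1.92111712e+00  1.38899450e-03
  1.01495980e+00 -5.21860886e-01]
t: 5.68
tcp_pos: [0.469, -0.3517, 0.1287]
tool_rot: [-0.001, 0.831, -0.556, 0.002]
wrist_force: [5.1, 0.2, 3.2]
width: 0.129
[ 0.15925536 -0.80825971  0.00505924] [5.12760163 0.16190431 3.235794  ] [ 0.4689993  -0.35170569  0.12867112] [-6.86692241e-01  2.03651172e-01  1.92070069e+00  1.61622455e-03
  1.01350667e+00  4.91275725e-01]
```

```bash
python3 -m jog '[[0,0,0,0,0,0.1,1],[0,0,0,0,0,0.1,1],[0,0,0,0,0,0.1,1]]'
python3 - <<'E'
from rig import r
s=r.observe();print(s["moment"],s["wrist_force"],s["joint_positions"])
E
python3 -m jog '[[0,0,0,0,0,0.06,1],[0,0,0,0,0,0.05,1]]'
python3 - <<'E'
from rig import r
s=r.observe();print(s["moment"],s["wrist_force"],s["joint_positions"])
E
```

```text
t: 6.05
tcp_pos: [0.469, -0.3519, 0.1287]
tool_rot: [-0.001, 0.739, -0.674, 0.002]
wrist_force: [6.1, -0.9, 1.6]
width: 0.127
[ 0.0748769  -0.83074679  0.12371753] [ 6.08355795 -0.93344504  1.57574833] [-6.86774615e-01  2.03675450e-01  1.92064127e+00  1.27665506e-03
  1.01312704e+00  7.92388548e-01]
t: 6.3
tcp_pos: [0.469, -0.352, 0.1287]
tool_rot: [0.001, -0.701, 0.713, -0.002]
wrist_force: [5.3, -0.4, 2.3]
width: 0.125
[ 0.00970622 -0.89211514  0.08460073] [ 5.33767552 -0.43364279  2.3394348 ] [-6.86818606e-01  2.03710762e-01  1.92058790e+00  1.19503393e-03
  1.01303006e+00  9.00858795e-01]
```

```bash
for i in 1; do python3 -m jog '[[0,0,0,0,0,0.05,1]]' >/dev/null; python3 -c "
from rig import r
s=r.observe();print(s['moment'],s['joint_positions'][5],s['t'])"; python3 -m jog '[[0,0,0,0,0,0.04,1],[0,0,0,0,0,0,1]]'  >/dev/null; python3 -c "
from rig import r
s=r.observe();print(s['moment'],s['joint_positions'][5],s['t'])"; done
```

```text
[ 0.02146438 -0.91456846  0.56780235] 0.9504932870678507 6.425
[ 0.07437124 -0.92541339  1.18608354] 0.9871625107196974 6.675
```

The key is at its stop: the moment rose to 1.2 N m at a turn of about 3.0. I'll ease off, open, rise and turn for the handle.

```bash
python3 -m jog '[[0,0,0,0,0,-0.06,1],[0,0,0,0,0,0,1],[0,0,0,0,0,0,-1],[0,0,0,0,0,0,-1],[0,0,0,0,0,0,-1],[0,0,-40,0,0,0,-1],[0,0,-40,0,0,0,-1],[0,0,-40,0,0,-0.175,-1]]';python3 -m jog '[[0,0,0,0,0,-0.175,-1],[0,0,0,0,0,-0.175,-1],[0,0,0,0,0,-0.175,-1],[0,0,0,0,0,-0.175,-1],[0,0,0,0,0,-0.175,-1],[0,0,0,0,0,-0.135,-1],[0,0,0,0,0,0,-1],[0,0,0,0,0,0,-1]]'
python3 - <<'E'
from rig import r
import cv2
s=r.observe();c=r.camera("wrist");print(s["joint_positions"],s["tcp_pos"],s["width"])
cv2.imwrite("pics/w2.png",c["image"][:,:,::-1])
E
```

```text
t: 7.68
tcp_pos: [0.4667, -0.351, 0.2485]
tool_rot: [0.0, 0.752, -0.659, -0.001]
wrist_force: [1.2, -0.1, -0.3]
width: 0.999
t: 8.68
tcp_pos: [0.467, -0.3512, 0.2476]
tool_rot: [-0.0, 0.976, -0.217, -0.0]
wrist_force: [0.1, 0.6, -0.3]
width: 1.002
[-6.87326071e-01  9.75342941e-02  1.80935431e+00 -7.12530708e-05
  1.23509311e+00 -2.50200331e-01] [ 0.46702333 -0.35117031  0.24761191] 1.002244477870987
```

View pics/w2.png

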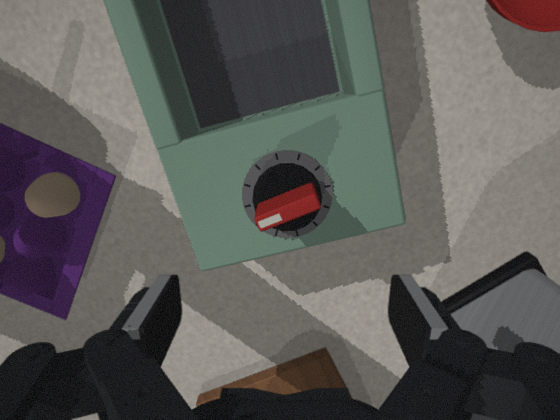

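The white mark (265,220) now points to the steamer's -x, so the key looks fully wound. I'll check the angle while going over to the basket.

```bash
python3 - <<'E'
from rig import r
from h import *
c=r.camera("wrist")
a,b=atz(c,(258,221),.136),atz(c,(318,192),.136);d=a-b
e,f=atz(c,(202,270),.09),atz(c,(404,223),.09);g=f-e
hy=np.arctan2(g[1],g[0]);hk=np.arctan2(d[1],d[0]);print("steamer yaw",hy,"joint",(hy-hk)%6.283,"mid",(a+b)/2,e,f)
E
python3 -m jog '[[-26.4,-52.2,0,0,0,0,-1],[-26.4,-52.2,0,0,0,0,-1],[-26.4,-52.2,0,0,0,0,-1],[-26.4,-52.2,0,0,0,0,-1],[-26.4,-52.2,0,0,0,0,-1],[-26.4,-52.2,0,0,0,0,-1],[-26.4,-52.2,0,0,0,0,-1],[-26.4,-52.2,0,0,0,0,-1]]';python3 -m jog '[[-26.4,-52.2,0,0,0,0,-1],[-26.4,-52.2,0,0,0,0,-1],[0,0,0,0,0,0,-1],[0,0,0,0,0,0,-1],[0,0,0,0,0,0,-1]]'
python3 - <<'E'
from rig import r
import cv2
s=r.observe();c=r.camera("wrist");print(s["joint_positions"],s["tcp_pos"],s["tool_rot"])
cv2.imwrite("pics/w3.png",c["image"][:,:,::-1])
E
```

```text
steamer yaw -0.18619052661404845 joint 2.9204506292158907 mid [ 0.47049595 -0.34877263  0.136     ] [ 0.37403077 -0.38315673  0.09      ] [ 0.54541539 -0.41544085  0.09      ]
t: 9.78
tcp_pos: [0.4514, 0.1183, 0.2482]
tool_rot: [-0.0, 0.976, -0.216, 0.001]
wrist_force: [1.3, 0.8, -0.2]
width: 1.001
t: 10.4
tcp_pos: [0.4479, 0.2322, 0.2477]
tool_rot: [0.0, 0.976, -0.217, -0.0]
wrist_force: [0.6, -0.0, 0.9]
width: 0.999
[ 4.29128141e-01 -5.77448859e-02  1.96744605e+00 -4.03106218e-04
  1.23221369e+00  8.66099604e-01] [0.44787911 0.23218099 0.24769059] [ 2.48800214e-04  9.76241273e-01 -2.16686211e-01 -1.37996319e-05]
```

View pics/w3.png

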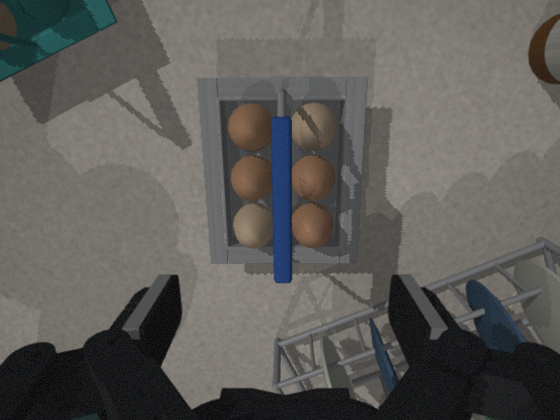

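The blue handle's top runs from (282,117) to (283,283). The basket sits squarely in view with six eggs, and the rack is lower right.

Run:
```python
from rig import r
from h import *
c=r.camera("wrist");T=r.camera("top");s=r.observe()
t=lambda x,y:(185+(x+.5)/3-.5,160+(y+.5)/3-.5)
a,b=atz(c,(282,117),.125),atz(c,(283,283),.125);m=(a+b)/2;d=a-b
print(a,b,m,np.linalg.norm(d),np.arctan2(d[1],d[0])-np.pi/2)
for u,v in [((282,117),(80,189)),((283,283),(183,229))]:print(tri([(c,u),(T,t(*v))]))
Rt=q(s["tool_rot"]);print("tool-frame shift mm",Rt.inv().apply(np.r_[m[:2],.118]-s["tcp_pos"])*1e3, "psi",np.arctan2(*Rt.apply([1,0,0])[[1,0]]))
```

```text
[0.47257046 0.28866144 0.125     ] [0.42127386 0.17742314 0.125     ] [0.44692216 0.23304229 0.125     ] 0.12249612279555162 -0.4320804468944952
(array([0.47232719, 0.2864344 , 0.10012031]), [0.9999778424774881, 0.9999778424774437])
(array([0.42062793, 0.18012709, 0.12805531]), [1.7842289487213068, 1.7842289487213634])
tool-frame shift mm [ -1.39139516  -0.31948024 129.81511288] psi -0.43725726167611206
```

```bash
python3 -m jog '[[-1.4,0,45,0,0,0,-1],[0,0,45,0,0,0,-1],[0,0,39,0,0,0,-1],[0,0,0,0,0,0,-1],[0,0,0,0,0,0,1],[0,0,0,0,0,0,1],[0,0,0,0,0,0,1],[0,0,0,0,0,0,1]]' 60
python3 - <<'E'
from rig import r
s=r.observe();print(s["moment"],s["wrist_force"],s["tcp_pos"],s["width"]*85)
E
```

```text
t: 11.55
tcp_pos: [0.4469, 0.2344, 0.1198]
tool_rot: [-0.001, 0.976, -0.216, 0.001]
wrist_force: [-6.8, 1.7, 14.5]
width: 0.152
[-0.0343645   0.30308304  0.12552306] [-6.82789692  1.69031763 14.50603611] [0.44693852 0.23439586 0.1198449 ] 12.955132605765746
```

```bash
python3 -m jog '[[0,0,0,0,0,0,1],[0,0,-5,0,0,0,1],[0,0,-20,0,0,0,1],[0,0,-35,0,0,0,1],[0,0,-40,0,0,0,1],[0,0,-40,0,0,0,1],[0,0,-35,0,0,0,1],[0,0,-20,0,0,0,1]]' 100; python3 -m jog '[[0,0,0,0,0,0,1],[0,0,0,0,0,0,1]]';python3 - <<'E'
from rig import r
import cv2
s=r.observe();print(s["moment"],s["wrist_force"],s["tcp_pos"],s["width"]*85)
c=r.camera("wrist");d=r.camera("scene")
cv2.imwrite("pics/s4.png",cv2.resize(d["image"][60:340,130:450,::-1],None,fx=2,fy=2,interpolation=cv2.INTER_CUBIC));cv2.imwrite("pics/w4.png",c["image"][:,:,::-1])
E
```

```text
t: 12.55
tcp_pos: [0.4466, 0.2341, 0.3151]
tool_rot: [-0.0, 0.976, -0.216, 0.001]
wrist_force: [0.4, -0.1, -5.4]
width: 0.143
t: 12.8
tcp_pos: [0.4456, 0.2336, 0.3116]
tool_rot: [0.001, 0.976, -0.216, -0.001]
wrist_force: [0.1, -0.5, -5.0]
width: 0.141
[ 0.02800977 -0.01575286 -0.00459814] [ 0.11453609 -0.52082735 -5.02875321] [0.44557425 0.23356743 0.31161456] 12.0252312206265
```

View pics/s4.png

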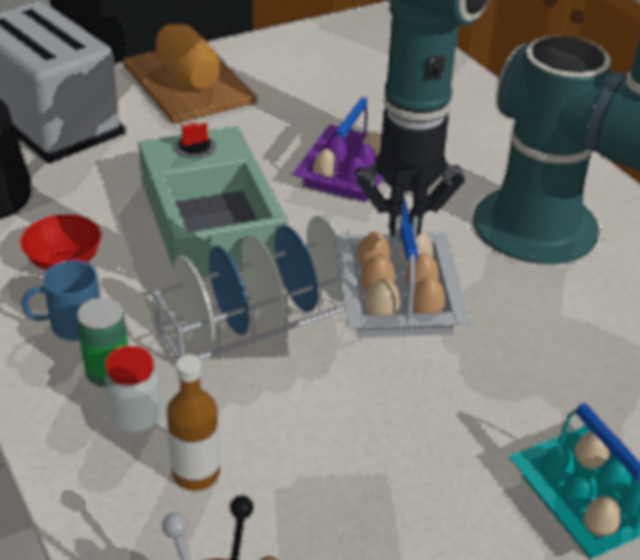

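The basket is lifted and hanging level (about 0.5 kg), with its underside at about 0.19 m, above the 0.146 m plates. I'll carry it over the rack.

```bash
python3 -m jog '[[4.4,7.2,0,0,0,0,1],[8.7,14.4,0,0,0,0,1],[13.1,21.6,0,0,0,0,1],[17.5,28.8,0,0,0,0,1],[17.5,28.8,0,0,0,0,1],[17.5,28.8,0,0,0,0,1],[17.5,28.8,0,0,0,0,1],[17.5,28.8,0,0,0,0,1]]'; python3 -m jog '[[17.5,28.8,0,0,0,0,1],[17.5,28.8,0,0,0,0,1],[17.5,28.8,0,0,0,0,1],[17.5,28.8,0,0,0,0,1],[17.5,28.8,0,0,0,0,1],[13.1,21.6,0,0,0,0,1],[8.7,14.4,0,0,0,0,1],[4.4,7.2,0,0,0,0,1]]'; python3 -m jog '[[2,4,0,0,0,0,1],[0,0,0,0,0,-0.04,1],[0,0,0,0,0,-0.085,1],[0,0,0,0,0,-0.085,1],[0,0,0,0,0,-0.04,1],[0,0,0,0,0,0,1],[0,0,0,0,0,0,1],[0,0,0,0,0,0,1]]'
python3 - <<'E'
from rig import r
from h import *
s=r.observe();Rt=q(s["tool_rot"]);print(s["wrist_force"],s["tcp_pos"],s["width"]*85,"psi",np.arctan2(*Rt.apply([1,0,0])[[1,0]]),Rt.inv().apply(np.array([.4947,-.2078,.231])-s["tcp_pos"])*1e3)
c=r.camera("wrist");d=r.camera("scene")
cv2.imwrite("pics/s5.png",cv2.resize(d["image"][60:340,130:450,::-1],None,fx=2,fy=2,interpolation=cv2.INTER_CUBIC));cv2.imwrite("pics/w5.png",c["image"][:,:,::-1])
E
```

```text
t: 13.9
tcp_pos: [0.4704, 0.0141, 0.3138]
tool_rot: [0.0, 0.976, -0.216, 0.0]
wrist_force: [-0.4, -0.4, -4.3]
width: 0.143
t: 14.9
tcp_pos: [0.4946, -0.2025, 0.3137]
tool_rot: [-0.0, 0.976, -0.216, -0.0]
wrist_force: [1.4, 0.0, -3.6]
width: 0.143
t: 15.9
tcp_pos: [0.4951, -0.2056, 0.3138]
tool_rot: [-0.0, 0.996, -0.092, 0.0]
wrist_force: [-0.6, 0.5, -4.0]
width: 0.146
[-0.59180822  0.53799191 -3.95747663] [ 0.49509397 -0.20561781  0.31381391] 12.413526123158375 psi -0.18502776873122626 [1.26099417e-02 2.22199573e+00 8.28137844e+01]
```

View pics/w5.png

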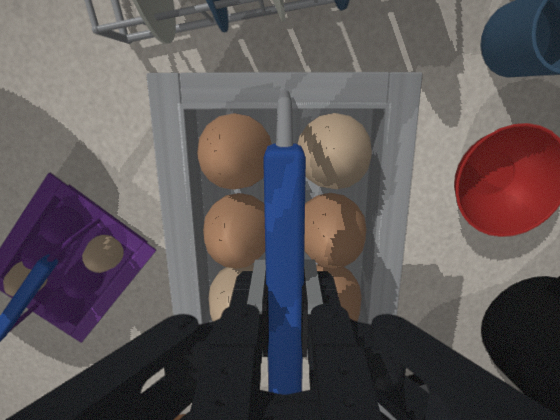

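The basket is square in the view. Its far flange corners are at (148,73) and (422,73), and the handle's far end is at (284,147). I'll check the tilt and offset in the hand.

Run:
```python
from rig import r
from h import *
c=r.camera("wrist");s=r.observe();Rt=q(s["tool_rot"])
L=lambda uv,z:Rt.inv().apply(atz(c,uv,z)-s["tcp_pos"])*1e3
z0=s["tcp_pos"][2]-.119
for dz in (.028,.032,.036):
    a,b=L((148,73),z0+dz),L((422,73),z0+dz);print(dz,a.round(1),b.round(1),np.linalg.norm(a-b).round(1))
print("handle far end",L((284,147),z0+.125).round(1), "expect y -62")
```

```text
0.028 [-75.6 -87.8  91. ] [ 75.6 -88.   91. ] 151.3
0.032 [-74.2 -87.6  87. ] [ 74.2 -87.8  87. ] 148.4
0.036 [-72.8 -87.5  83. ] [ 72.7 -87.6  83. ] 145.5
handle far end [ -0.3 -61.3  -6. ] expect y -62
```

View pics/s5.png

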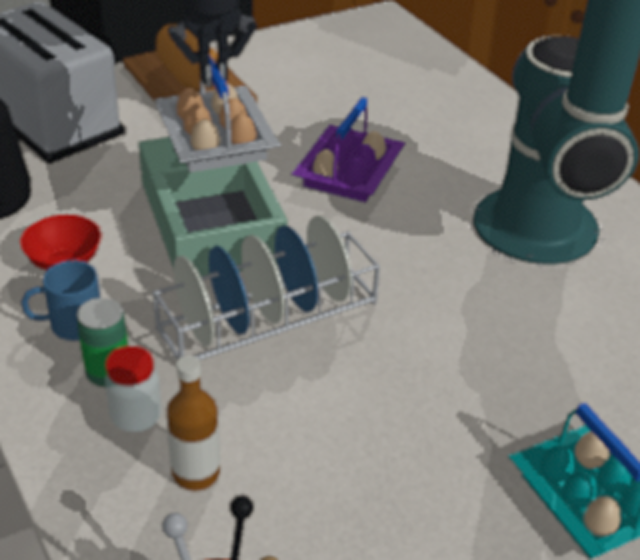

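The basket is level and sits about 1–2 mm along the bar from the TCP. I'll lower it to about 2 cm above the deck.

```bash
python3 -m jog '[[0,2,5,0,0,0,1],[0,0,15,0,0,0,1],[0,0,20,0,0,0,1],[0,0,20,0,0,0,1],[0,0,14,0,0,0,1],[0,0,6,0,0,0,1],[0,0,2,0,0,0,1],[0,0,0,0,0,0,1]]'; python3 -m jog '[[0,0,0,0,0,0,1],[0,0,0,0,0,0,1],[0,0,0,0,0,0,1],[0,0,0,0,0,0,1]]'
python3 - <<'E'
from rig import r
from h import *
s=r.observe();Rt=q(s["tool_rot"]);print(s["dq"].round(4),s["wrist_force"],s["tcp_pos"],s["width"]*85,"psi",np.arctan2(*Rt.apply([1,0,0])[[1,0]]))
d=r.camera("scene");t=r.camera("top")
a=cv2.resize(d["image"][100:210,180:330,::-1],None,fx=2.6,fy=2.6,interpolation=cv2.INTER_CUBIC);b=cv2.resize(t["image"][150:260,310:460,::-1],None,fx=2.6,fy=2.6,interpolation=cv2.INTER_CUBIC)
cv2.imwrite("pics/s6.png",cv2.hconcat([a,b]))
# predicted outline check, scene: steamer-top corners and basket flange corners (assumed final pose)
E
```

```text
t: 17.05
tcp_pos: [0.4951, -0.208, 0.2324]
tool_rot: [0.0, 0.996, -0.092, 0.001]
wrist_force: [-0.5, -0.2, -4.4]
width: 0.14
t: 17.55
tcp_pos: [0.4948, -0.2078, 0.2319]
tool_rot: [0.0, 0.996, -0.092, 0.0]
wrist_force: [-0.3, 0.3, -3.5]
width: 0.142
[-0.0004  0.002   0.003  -0.0007  0.0019 -0.0016] [-0.32642662  0.28152788 -3.53111211] [ 0.49475404 -0.20781776  0.23191487] 12.102533019619264 psi -0.1850248947819895
```

View pics/s6.png

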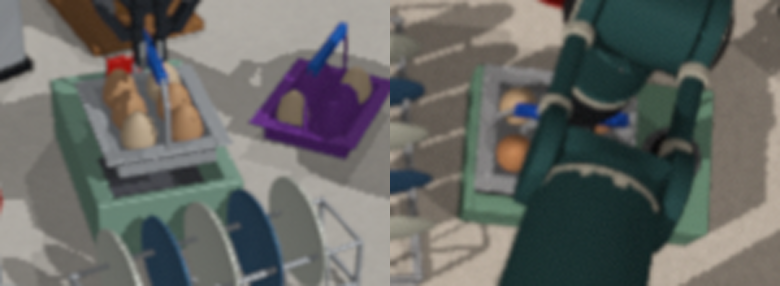

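The scene shows the basket hovering over the well with a gap beneath. The near flange corners are at crop (112,168)/(228,145) and the steamer corners at (98,218)/(242,188). I'll check the centring numerically.

Run:
```python
from rig import r
from h import *
T=r.camera("top");S=r.camera("scene")
f=lambda x,o:x/2.6+o
yaw=-.185;C=np.array([.4945,-.209])
def M(x,y,z):return [C[0]+np.cos(yaw)*x-np.sin(yaw)*y,C[1]+np.sin(yaw)*x+np.cos(yaw)*y,z]
X=[M(.075,.09,.142),M(-.075,.09,.142),M(.09,.095,.09),M(-.09,.095,.09)]
p=proj(S,X)
print("scene crop pred",((p-[180,100])*2.6).round(0).tolist())
p=proj(T,X);print("top crop pred",((p-[310,150])*2.6+[390,0]).round(0).tolist())
def loc(c,x,y,o,z):
    w=atz(c,(x/2.6+o[0],y/2.6+o[1]),z)[:2]-C;return (R.from_euler('z',-yaw).as_matrix()[:2,:2]@w*1e3).round(1)
for n,x,y,z in [("flange",112,168,.142),("flange",228,145,.142),("steam",98,218,.09),("steam",242,188,.09)]:print("S",n,loc(S,x,y,(180,100),z))
for n,x,y,z in [("flange",483,67,.142),("flange",476,190,.142),("steam",477,65,.09),("steam",463,213,.09)]:print("T",n,loc(T,x-390,y,(310,150),z))
```

```text
scene crop pred [[108.0, 166.0], [233.0, 144.0], [99.0, 207.0], [246.0, 180.0]]
top crop pred [[484.0, 62.0], [473.0, 187.0], [475.0, 63.0], [462.0, 208.0]]
S flange [71.7 95.1]
S flange [-68.9  89.4]
S steam [ 95.6 115.4]
S steam [-80.8 108. ]
T flange [69.1 90.1]
T flange [-77.6  86.1]
T steam [87.2 92.4]
T steam [-95.9  93.7]
```

Relative to the steamer, the basket agrees within a few mm. From the top view, the basket and steamer corners carry the same -4/-2 mm bias, so they cancel. The one odd number is the scene reading of the steamer's near corners: I misread the blurred edge, since the earlier sharper crop gave about (96,206)/(244,183) against a prediction of (99,207)/(246,180). Handing in.

```bash
python3 -c "
from rig import r
print(r.finish_job());s=r.observe();print(s['t'],s['tcp_pos'],s['width']*85,s['wrist_force'])"
```

```text
the job is handed in; nothing more can be done
None
the job is handed in; nothing more can be done
```

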